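Load the purge well and hold the purge lever

ROBOT

A 7-joint arm with a two-finger parallel gripper is mounted at the origin on the work surface. World frame = base frame: x ahead of the robot, y to its left, z up, the work surface at z = 0. Lengths are in m, angles in rad, forces in N, time in s.
With the tool pointing down it reaches from about 0.425 to 0.925 m from the base axis. Payload 6.8 kg.
Tool frame: the origin (TCP) lies at the very end of the fingers, on their centre line; the grasp point (between the pads) lies 19 mm behind it (r.grip_depth is the distance from the TCP to the grasp point, in m); z points along the fingers, y is the direction in which the jaws open and shut (so a half turn about z gives the same grasp; the last joint's range is limited). The gripper opens to 85 mm and grips with 20 to 120 N. Pads are 22 mm wide; open, the fingers measure 114 mm over their backs; the gripper's body (76 mm by 85 mm) begins 54 mm behind the grasp point. The pads swing forward as they close: fully open they stand 13 mm farther back than shut.
Start: joints at [-0.108, 0.477, 0.022, 1.555, -0.011, 1.109, -0.083], TCP at [0.675, 0, 0.231] pointing down, gripper open.
Joint ranges: [-2.96, 2.96], [-0.34, 2.1], [-1.41, 1.46], [0.24, 2.44], [-1.37, 4.51], [0.17, 1.92], [-2.96, 2.96]. Speed limits (rad/s): [2.39, 2.39, 3.14, 3.14, 3.14, 3.14, 3.14].

INTERFACE

Orientations are given as a rotation vector (axis times angle).
In Python, from bench import status, eyes, workorder, spotter, r gives the robot as it stands.
- The arm moves only by the tool drive_tool, never from a script. Its argument "commands" is a list of rows, each an object of numbers: "rx", "ry", "rz": the turn, a rotation vector about the world's x, y, z normalised to -1 to 1, where 1 is 8 degrees; "tx", "ty", "tz": the shift along the world's x, y, z normalised to -1 to 1, where 1 is 20 mm; "grip": the closure, from -1 (fully open) to 1 (shut). A call has 1 to 10 rows; each row shifts and turns the commanded pose from where the row before left it; what a row does not reach is not made up. A row lasts 1/8 s, in which the tool goes at most 62.5 mm and 10.7 degrees, less where a joint would pass 70% of its speed; a pose out of reach is approached as far as the arm can. A call with a number of a shift or a turn outside -1 to 1 is refused whole. A call with a gripper value outside its range is refused whole. The fingers move at their own pace and stop on an object; "grip_force" is the grip in N (left out, the last holds). Time passes only in rows, so rows that do not move let the fingers close. It gives the time, the measured TCP pose, the force and the opening at its end, in the units of the state.
- status.get_obs(): the state, without advancing time (a new reading comes with each control period).
- eyes.grab_frame(name): name is "scene" or "side" or "wrist"; returns a dict with "frame" (400x640x3 uint8, blue, green, red), "range_z" (400x640 float32, m along the optical axis (not along the pixel's ray), 0 where there is no reading), "fx", "fy", "cx", "cy" (pixels), "T" (4x4, takes a point from camera to world coordinates); the wrist camera has in their place "T_tool_cam" (4x4, takes a point from camera to tool coordinates, whose origin is the TCP and whose axes are the flange's). Camera axes: x right, y down, z forward; pixel columns grow to the right and rows downward; lengths in m; the calibration is good to about 2 mm. A picture is of the moment at which its call begins: read the wrist's pose just before it.
- workorder.hand_in(): hands the job in, once; it reports no verdict.
Trained networks look in the newest picture that a camera, given by its name, has taken for a name from the list of things; names that differ only in an ending like _2 or _b are one class to them, and where a whole thing is asked for, a point or a joint stands for the part that bears it (a point fixed in the world has none). Each returns a list of dicts, best first, with "confidence" (0 to 1); they miss things now and then, are a little off and sometimes report something else, mostly with a low value. They report only what shows in the picture. A call takes as long as a camera call. They do not tell look-alikes from the thing itself.
- spotter.boxes_of(camera, target): "position" ([column, row] as shares, 0 to 1, of the picture: columns of its width, rows of its height, amid what is visible of it).
- spotter.masks_of(camera, target): "mask" (400x640 bool, what is visible of it) and "position" ([column, row] as shares, 0 to 1, of the picture: columns of its width, rows of its height, amid what is visible of it).
The state is a dict: "clock": time; "joints": joint angles; "qvel": joint speeds; "tau": joint torques, N m; "tcp_pos": TCP position; "orientation": TCP orientation; "contact_force": force on the tool from outside, world axes, zero at the start; "moment": the same for the moment, N m; "grip_width": finger opening in m.
Only numpy, scipy, OpenCV 4.12 (cv2) and the standard library are available. Lean on these libraries where they do the work, as an engineer would, in place of code of your own. Each camera call takes 0.05 s, during which the arm holds its last target.

TASK

Put the two tall sample tubes from the rack into the open steel purge well and let go of them there, leaving the two short tubes standing in the rack. Only then press the sprung purge lever down with the fingers until its paddle is level, about halfway, with its top at the height of the small index post beside it (never down to its bottom stop), and finish the program while still holding it there. Leave the other things on the bench alone.

Things in the scene. Friction and masses are not known exactly. Their poses are not given: they have to be found in the camera images.
- rack: dark metal tube rack fixed to the bench, block 50 x 175 x 40 mm (x, y, z); origin at the centre of its underside; four blind holes 18.5 mm wide, 32 mm deep (floors 8 mm above the bench) in one row along its y at -67.5, -22.5, 22.5 and 67.5 mm. Tall tubes stand with their tops 98 mm above the bench, short ones 68 mm
- tall_a: tall capped sample tube, 90 mm tall overall, body 16 mm across, screw cap 19 mm across filling the top 20 mm, standing in one of the rack's four holes at the start (which one varies); origin at the centre of its round foot, z along the tube towards the cap; mass about 22 g
- tall_b: the other tall one: capped sample tube, 90 mm tall overall, body 16 mm across, screw cap 19 mm across filling the top 20 mm, standing in one of the rack's four holes at the start (which one varies); origin at the centre of its round foot, z along the tube towards the cap; mass about 22 g
- tall_a_mid (a point): point on the axis of tall_a, 45 mm above its foot
- tall_b_mid (a point): point on the axis of tall_b, 45 mm above its foot
- short_a: short capped sample tube, 60 mm tall overall, body 16 mm across, screw cap 19 mm across filling the top 20 mm, standing in one of the rack's four holes at the start (which one varies); origin at the centre of its round foot, z along the tube towards the cap; mass about 15 g; stays in the rack
- short_b: the other short one: capped sample tube, 60 mm tall overall, body 16 mm across, screw cap 19 mm across filling the top 20 mm, standing in one of the rack's four holes at the start (which one varies); origin at the centre of its round foot, z along the tube towards the cap; mass about 15 g; stays in the rack
- well: round open-topped steel purge well fixed to the bench on a 120 x 120 x 8 mm grey base; 92 mm across outside, 84 mm inside, rim 98 mm and inner floor 10 mm above the bench; origin at the centre of its underside, on its axis. A tube in it leans freely and stays below or about at the rim; a brass stub reaches 63 mm from the axis on its +x side
- well_rim (a point): centre of the well's mouth, 98 mm above the bench
- valve: purge valve fixed to the bench: 215 x 60 x 10 mm base plate, two aluminium cheeks (90 to 160 mm to its +x, 140 mm high; gauge behind them up to 187 mm) carrying the sprung steel lever, which points to the valve's -x. Origin on the bench, straight below the paddle's centre when level. Pivot axis along y, 110 mm to +x of the origin, 120 mm above the bench
- index_top (a point): top of the thin dark index post (12 x 6 mm) beside the paddle, 38.5 mm to +y of the valve's origin, 124 mm above the bench: flush with the paddle's top when the lever is level
- lever_pad (a point): centre of the top face of the lever's paddle, 110 mm from the pivot; z is the paddle's upward normal. The paddle is a flat steel plate 46 mm along the lever, 56 mm wide, 8 mm thick; its top centre is about 156 mm above the bench at rest, 124 mm when level, 91 mm at the bottom stop
- lever (a joint): angle of the lever in rad: 0 at rest (paddle end 0.3 rad above level), 0.3 level, 0.6 at the bottom stop; a spring pushes it back up whenever let go; pressed at the paddle's centre it takes about 4 N to start moving, 8 N at level, 12 N at the stop
- dish: covered culture dish, 63 mm across, 15 mm high; loose, origin at the centre of its underside; not part of the job
- slide_box: flat slide box, 36 x 91 x 30 mm; loose, origin at the centre of its underside; not part of the job
- vial: amber jar, 36 mm across, 60 mm high; loose, origin at the centre of its underside; not part of the job
- counter: hand tally counter, 44 mm across, 31 mm high; loose, origin at the centre of its underside; not part of the job
- media: glass media bottle, 68 mm across, 150 mm high; loose, origin at the centre of its underside; not part of the job
- beaker: empty glass beaker, 70 mm across, 80 mm high; loose, origin at the centre of its underside; not part of the job
- tip_box: pipette tip box, 122 x 82 x 71 mm; loose, origin at the centre of its underside; not part of the job
Not all that is in view belongs to the job. What is shaped like the well but blue or pink is not meant.

How it is judged:
On the way, in this order (a step that is already met when the one before it is completed fails the run):
1. both tall tubes are in the purge well and let go (horizontal distance between each of tall_a_mid, tall_b_mid and well below 0.042 m and z of tall_a_mid in the frame of well between 0.01 and 0.088 m and z of tall_b_mid in the frame of well between 0.01 and 0.088 m and contact force between the fingers and tall_a below 0.1 N and contact force between the fingers and tall_b below 0.1 N and linear speed of each of tall_a, tall_b below 0.05 m/s), for 0.2 s.
2. the fingers hold the purge lever about level (value of joint lever between 0.2 and 0.4 rad and contact force between the fingers and valve above 2 N and horizontal distance between each of tall_a_mid, tall_b_mid and well below 0.042 m and z of tall_a_mid in the frame of well between 0.01 and 0.088 m and z of tall_b_mid in the frame of well between 0.01 and 0.088 m), for 0.5 s.
At the end, for the whole second after the job is handed in: The fingers press the purge lever (over 2 N) and hold it still within 0.1 rad of level (11 mm at the paddle); both tall tubes rest in the well, midpoints inside and below its rim, not touched by the fingers; both short tubes stand upright in the rack (moved under 12 mm) (all of step 2 and velocity of joint lever between -0.1 and 0.1 rad/s and contact force between the fingers and tall_a below 0.1 N and contact force between the fingers and tall_b below 0.1 N and linear speed of each of tall_a, tall_b below 0.05 m/s and distance of each of short_a, short_b from where it was at the start of the episode below 0.012 m and angle between each of short_a, short_b's own z axis and vertical below 0.25 rad); the arm keeps its last pose, push and grip.
It fails at once if the lever is pressed before both tall tubes are in the well (value of joint lever above 0.12 rad and not (horizontal distance between each of tall_a_mid, tall_b_mid and well below 0.042 m and z of tall_a_mid in the frame of well between 0.01 and 0.088 m and z of tall_b_mid in the frame of well between 0.01 and 0.088 m)).
It fails at once if the lever is pushed down to its bottom stop (value of joint lever above 0.57 rad).
It fails at once if a short tube is taken out of the rack (distance of any of short_a, short_b from where it was at the start of the episode above 0.025 m).
It fails at once if another thing on the bench is shifted by more than 25 mm or tipped over (distance of any of dish, slide_box, vial, counter, media, beaker, tip_box from where it was at the start of the episode above 0.025 m or angle between any of dish, slide_box, vial, counter, media, beaker, tip_box's own z axis and vertical above 0.5 rad).
It also fails if it takes over 67 s, if anything falls off the work surface, if the arm or the gripper's body presses on something with over 40 N, if the wrist force passes 120 N, or if a joint passes its speed limit or range.

## Working session

There is one attempt and no reset: what is moved stays moved. The work goes in short steps, Python scripts to look and compute and a tool call to move; the robot and the scene stay as the last step left them, time stands still between calls to the robot, and variables do not carry over. Pictures are saved under pics/ and viewed, and the job is handed in when it is done.

Besides the shell and the picture viewer there is one more tool, called by a JSON object that holds its "api" and its "payload", one argument or row to a line. drive_tool: Moves the arm, as the interface text tells. Scaled input: -1 to 1 covers 20 mm each way for a shift and 8 degrees each way for a turn. Its arguments: {"type":"object","properties":{"commands":{"type":"array","items":{"type":"object","properties":{"rx":{"type":"number"},"ry":{"type":"number"},"rz":{"type":"number"},"tx":{"type":"number"},"ty":{"type":"number"},"tz":{"type":"number"},"grip":{"type":"number"}}}},"grip_force":{"type":"number"}},"required":["commands"]}

```bash
ls; mkdir -p pics
python3 - <<'E'
from bench import status, eyes, workorder, spotter, r
import cv2,pickle
print(status.get_obs())
for n in("scene","side","wrist"):
    f=eyes.grab_frame(n); cv2.imwrite(f"pics/{n}0.png",f["frame"]); pickle.dump(f,open(f"{n}0.pkl","wb"))
    print(n,f.get("T",f.get("T_tool_cam")),f["fx"])
E
```

```text
pics
{'clock': 0.0, 'joints': array([-0.10807653,  0.47780112,  0.02232797,  1.55648398, -0.01153889,
        1.10929734, -0.08308574]), 'qvel': array([ 0.00094277, -0.00135579,  0.00020534,  0.00067352,  0.00033021,
        0.00059301,  0.00180619]), 'tau': array([-5.45967814e-04, -5.96443820e+01,  1.60769675e+00, -2.81194621e+01,
        1.24063640e-02,  9.39900521e-03,  2.20753498e-05]), 'tcp_pos': array([ 6.74389140e-01, -1.37952760e-05,  2.30311063e-01]), 'orientation': array([-2.22055472e+00, -2.22056619e+00,  2.17479821e-03]), 'contact_force': array([-0.36265437, -0.10931031,  0.36304652]), 'moment': array([ 0.00767728,  0.01377394, -0.01885368]), 'grip_width': 0.0854534403509043}
scene [[ 0.68902593  0.39733524 -0.60610888  1.34052024]
 [ 0.72453515 -0.39737358  0.56315456 -0.72644995]
 [-0.0170905  -0.82717528 -0.56168405  0.8235995 ]
 [ 0.          0.          0.          1.        ]] 490.4523370304233
side [[ 7.98088768e-01 -4.18975116e-01  4.33029063e-01  1.00948559e-01]
 [-6.02539160e-01 -5.53831382e-01  5.74645422e-01 -6.31408617e-01]
 [-9.37047947e-04 -7.19535025e-01 -6.94455520e-01  8.67852551e-01]
 [ 0.00000000e+00  0.00000000e+00  0.00000000e+00  1.00000000e+00]] 375.9579048773246
wrist [[ 1.81434775e-04 -9.53522039e-01 -3.01323230e-01  7.63015190e-02]
 [ 9.99999803e-01  3.53950825e-04 -5.17932764e-04 -1.88712029e-05]
 [ 6.00513911e-04 -3.01323076e-01  9.53521915e-01 -1.43164789e-01]
 [ 0.00000000e+00  0.00000000e+00  0.00000000e+00  1.00000000e+00]] 330.446027326949
```

View pics/scene0.png

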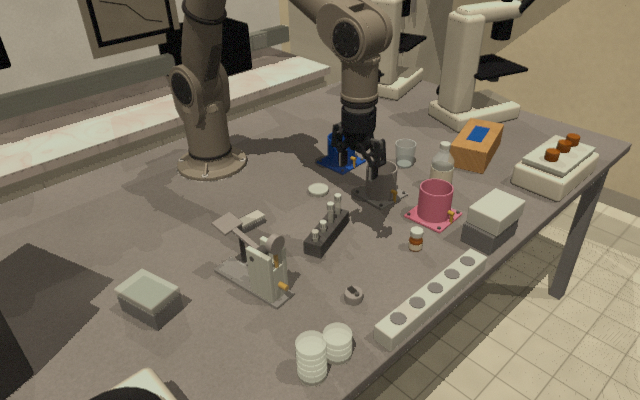

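View pics/side0.png

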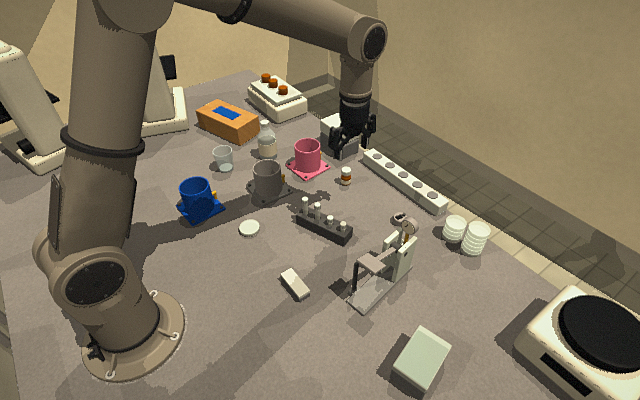

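View pics/wrist0.png

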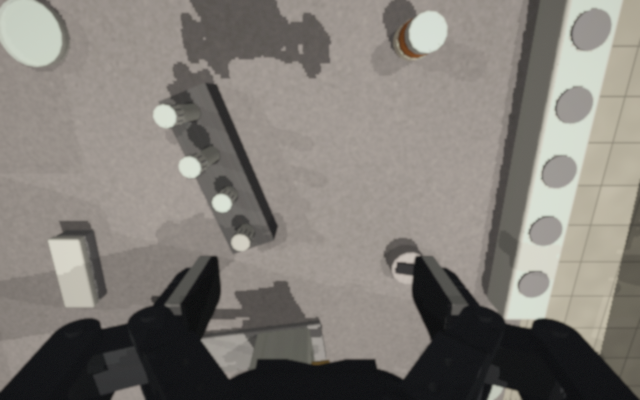

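Wells seen in scene: blue (342,150), grey steel (380,180), pink (435,200). The grey one fits. The wrist view shows four caps at (165,116), (190,167), (222,203) and (241,243). Next I measure them.

```bash
cat > h.py <<'E'
import numpy as np, cv2, pickle
from scipy.spatial.transform import Rotation as R
def cloud(f,tcp=None,ori=None):
    z=f["range_z"]; v,u=np.mgrid[:400,:640]
    P=np.stack([(u-f["cx"])/f["fx"]*z,(v-f["cy"])/f["fy"]*z,z,np.ones_like(z)],-1)
    if "T" in f: T=f["T"]
    else:
        W=np.eye(4);W[:3,:3]=R.from_rotvec(ori).as_matrix();W[:3,3]=tcp;T=W@f["T_tool_cam"]
    P=(P@T.T)[...,:3]; P[z<=0]=np.nan
    return P
E
python3 - <<'E'
from h import *
from bench import spotter,status
o=status.get_obs()
C={}
for n in("scene","side","wrist"):
    C[n]=cloud(pickle.load(open(n+"0.pkl","rb")),[0.674389,0,0.230311],[-2.22055472e+00,-2.22056619e+00,2.17479821e-03])
np.savez("c0.npz",**C)
for uv in[(165,116),(190,167),(222,203),(241,243),(250,190),(300,350),(30,30),(426,32)]: print(uv,C["wrist"][uv[1],uv[0]])
for n in("scene","side","wrist"):
  for t in["tall_a","short_a","rack","well","valve","lever_pad","dish","slide_box","vial","counter","media","beaker","tip_box"]:
    for m in spotter.masks_of(n,t)[:5]:
        p=C[n][m["mask"]]
        print(n,t,round(m["confidence"],2),(np.array(m["position"])*[640,400]).round(),m["mask"].sum(),np.nanmedian(p,0).round(3),np.nanpercentile(p,2,axis=0).round(3),np.nanpercentile(p,98,axis=0).round(3))
E
```

```text
(165, 116) [0.55221666 0.05757533 0.10009651]
(190, 167) [0.56723248 0.0154049  0.09919326]
(222, 203) [ 0.58223724 -0.02731549  0.06818108]
(241, 243) [ 0.59795019 -0.07001138  0.06849753]
(250, 190) [ 0.60446273 -0.02237363  0.04009635]
(300, 350) [ 0.65487695 -0.21812436  0.05232825]
(30, 30) [0.39211889 0.1341793  0.01449283]
(426, 32) [0.76812955 0.12505243 0.06105731]
scene tall_a 0.47 [340. 201.] 119 [0.555 0.054 0.077] [0.545 0.048 0.045] [0.56  0.065 0.099]
scene tall_a 0.29 [383. 188.] 1309 [0.564 0.23  0.037] [0.484 0.196 0.003] [0.597 0.306 0.098]
scene short_a 0.66 [353. 294.] 304 [ 0.792 -0.13   0.023] [ 0.77  -0.145  0.003] [ 0.806 -0.107  0.031]
scene short_a 0.59 [313. 233.] 90 [ 0.601 -0.072  0.06 ] [ 0.589 -0.079  0.039] [ 0.607 -0.059  0.07 ]
scene short_a 0.54 [322. 227.] 68 [ 0.586 -0.032  0.059] [ 0.577 -0.036  0.041] [ 0.594 -0.021  0.07 ]
scene rack 0.83 [325. 235.] 925 [ 0.594 -0.032  0.035] [ 0.55  -0.094  0.002] [0.625 0.078 0.043]
scene well 0.96 [437. 207.] 1891 [0.729 0.252 0.049] [0.662 0.219 0.001] [0.776 0.334 0.098]
scene well 0.74 [231. 229.] 630 [
[... 4851 characters left out ...]
.042]
wrist well 0.42 [200. 163.] 757 [0.57  0.017 0.096] [0.559 0.007 0.039] [0.575 0.024 0.1  ]
wrist valve 0.97 [268. 347.] 4236 [ 0.612 -0.228  0.012] [ 0.53  -0.284  0.004] [ 0.681 -0.217  0.065]
wrist dish 0.77 [32. 34.] 3874 [0.395 0.131 0.016] [0.365 0.103 0.002] [0.421 0.158 0.017]
wrist slide_box 0.96 [ 77. 271.] 3489 [ 0.393 -0.123  0.03 ] [ 0.368 -0.172  0.002] [ 0.403 -0.084  0.032]
wrist vial 0.77 [423.  35.] 1926 [0.765 0.123 0.06 ] [0.752 0.108 0.011] [0.784 0.14  0.062]
wrist counter 0.76 [404. 263.] 857 [ 0.777 -0.116  0.024] [ 0.763 -0.141  0.005] [ 0.795 -0.103  0.029]
wrist tip_box 0.73 [267. 347.] 4426 [ 0.613 -0.228  0.012] [ 0.529 -0.284  0.003] [ 0.681 -0.215  0.069]
```

Run:
```python
from h import *
C=np.load("c0.npz")
def circ(p):
    A=np.c_[2*p[:,:2],np.ones(len(p))]; s=np.linalg.lstsq(A,(p[:,:2]**2).sum(1),rcond=None)[0]
    return s[:2].round(4),np.sqrt(s[2]+s[:2]@s[:2]).round(4)
for n in("scene","side"):
    P=C[n].reshape(-1,3)
    m=(abs(P[:,2]-.098)<.004)&(np.hypot(P[:,0]-.545,P[:,1]-.25)<.075)
    p=P[m]; c,rr=circ(p)
    for i in range(5):
        d=abs(np.hypot(*(p[:,:2]-c).T)-.044); p=p[d<.006] if i else p; c,rr=circ(p)
    print(n,"rim",c,rr,len(p))
    # pad: fit top plane
    m=(P[:,2]>.135)&(P[:,2]<.175)&(abs(P[:,0]-.522)<.045)&(abs(P[:,1]+.265)<.05)
    p=P[m]; print("pad",len(p),p.mean(0).round(4)); rect=cv2.minAreaRect(p[:,:2].astype(np.float32)); print(rect, np.percentile(p,[1,99],axis=0).round(3))
    c=p.mean(0);u,s,v=np.linalg.svd(p-c);print("normal",v[2])
    m=(P[:,2]>.10)&(P[:,2]<.15)&(abs(P[:,0]-.64)<.06)&(abs(P[:,1]+.265)<.06)
    p=P[m]; print("cheeks",cv2.minAreaRect(p[:,:2].astype(np.float32)))
    m=(P[:,2]>.06)&(P[:,2]<.13)&(abs(P[:,0]-.51)<.05)&(abs(P[:,1]+.225)<.025)
    p=P[m]; print("post",len(p),np.median(p,0).round(3),p.max(0).round(3) if len(p) else 0)
    m=(P[:,2]>.006)&(P[:,2]<.013)&(abs(P[:,0]-.58)<.15)&(abs(P[:,1]+.265)<.07)
    p=P[m]; print("base",cv2.minAreaRect(p[:,:2].astype(np.float32)))
for n in("wrist","scene","side"):
    P=C[n].reshape(-1,3)
    for g,h in(((.554,.057),.098),((.569,.0155),.098),((.583,-.027),.068),((.598,-.069),.068)):
        m=(abs(P[:,2]-h)<.005)&(np.hypot(P[:,0]-g[0],P[:,1]-g[1])<.014)
        p=P[m]; print(n,len(p),np.mean(p,0).round(4), cv2.minEnclosingCircle(p[:,:2].astype(np.float32)))
```

```text
scene rim [0.5373 0.2552] 0.0438 73
pad 480 [ 0.5238 -0.268   0.1533]
((0.5312927961349487, -0.26414263248443604), (0.07285428047180176, 0.05739038810133934), 9.583847999572754) [[ 0.494 -0.296  0.137]
 [ 0.564 -0.239  0.164]]
normal [-0.32987512 -0.03458783 -0.94339074]
cheeks ((0.6278674602508545, -0.2525859475135803), (0.09523468464612961, 0.06044797971844673), 9.247391700744629)
post 48 [ 0.509 -0.232  0.077] [ 0.513 -0.226  0.124]
base ((0.5765353441238403, -0.2518578767776489), (0.21887852251529694, 0.07656106352806091), 8.767594337463379)
side rim [0.5365 0.2548] 0.0438 112
pad 394 [ 0.5184 -0.2698  0.1559]
((0.5295993089675903, -0.26672646403312683), (0.07407842576503754, 0.05686600133776665), 8.550281524658203) [[ 0.491 -0.298  0.14 ]
 [ 0.564 -0.241  0.164]]
normal [-0.28484753 -0.03416176 -0.95796391]
cheeks ((0.6251419186592102, -0.25369101762771606), (0.08974192291498184, 0.060889411717653275), 8.355585098266602)
post 78 [ 0.502 -0.233  0.096] [ 0.512 -0.228  0.126]
base ((0.5921064615249634, -0.25341951847076416), (0.2483324408531189, 0.07799605280160904), 5.92741298675
[... 502 characters left out ...]

scene 33 [0.5673 0.0149 0.0971] ((0.5660492181777954, 0.01438229065388441), 0.010889475233852863)
scene 36 [ 0.584  -0.0283  0.0671] ((0.5836931467056274, -0.027224034070968628), 0.011954749934375286)
scene 39 [ 0.5987 -0.0703  0.0672] ((0.5973474979400635, -0.0695551335811615), 0.010526350699365139)
side 27 [0.5505 0.0557 0.0979] ((0.5500907897949219, 0.057064346969127655), 0.011047260835766792)
side 29 [0.5652 0.0137 0.0978] ((0.5671141743659973, 0.015744425356388092), 0.010472843423485756)
side 30 [ 0.581  -0.0281  0.0681] ((0.5816043615341187, -0.025924989953637123), 0.01063209306448698)
side 34 [ 0.5964 -0.0708  0.068 ] ((0.5967819094657898, -0.07024742662906647), 0.009948203340172768)
```

Run:
```python
import cv2
f=cv2.imread("pics/side0.png")[130:320,170:440]
cv2.imwrite("pics/crop_side0.png",cv2.resize(f,None,fx=2.9,fy=2.9,interpolation=cv2.INTER_CUBIC))
```

```text
(no output)
```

View pics/crop_side0.png

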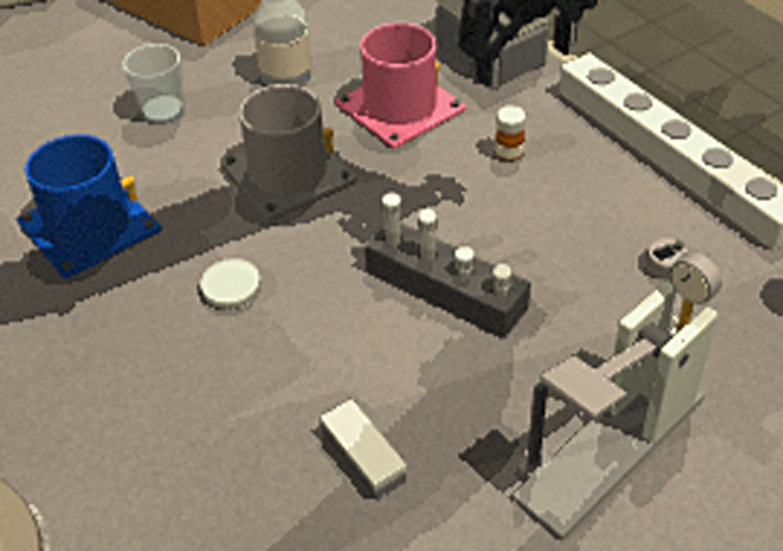

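The crop confirms it: the grey well is at crop (283,150) and the tall tubes are at (391,215) and (428,235). The heights are right at 0.098 for the tall and 0.068 for the short. Targets are tube 1 (0.551, 0.057), tube 2 (0.5665, 0.015) and well (0.537, 0.255). The rack yaw is about 19.8°, so the jaws will close across the row.

{"api": "drive_tool", "payload": {
  "commands": [
    {"tx":-0.88,"ty":0.41,"tz":-0.7,"rz":0.354,"grip":-1},
    {"tx":-0.88,"ty":0.41,"tz":-0.7,"rz":0.354,"grip":-1},
    {"tx":-0.88,"ty":0.41,"tz":-0.7,"rz":0.354,"grip":-1},
    {"tx":-0.88,"ty":0.41,"tz":-0.7,"rz":0.354,"grip":-1},
    {"tx":-0.88,"ty":0.41,"tz":-0.7,"rz":0.354,"grip":-1},
    {"tx":-0.88,"ty":0.41,"tz":-0.7,"rz":0.354,"grip":-1},
    {"tx":-0.88,"ty":0.41,"tz":-0.7,"rz":0.354,"grip":-1},
    {"grip":-1},
    {"grip":-1}
  ],
  "grip_force": 25
}}

```text
validation failed for argument at $.co...
```

{"api": "drive_tool", "payload": {
  "commands": [
    {"tx":-0.88,"ty":0.41,"tz":-0.7,"rx":0.0,"ry":0.0,"rz":0.354,"grip":-1.0},
    {"tx":-0.88,"ty":0.41,"tz":-0.7,"rx":0.0,"ry":0.0,"rz":0.354,"grip":-1.0}
  ],
  "grip_force": 25
}}

```text
clock: 2.35
tcp_pos: [0.6395, 0.0165, 0.203]
orientation: [2.107, 2.33, 0.0]
contact_force: [0.2, -0.5, 0.5]
grip_width: 0.0856
```

```bash
python3 -c "
from bench import status
o=status.get_obs();print(o['clock'],o['tcp_pos'],o['grip_width'])"
```

```text
2.35 [0.63954432 0.01650363 0.20300892] 0.08560023322403335
```

{"api": "drive_tool", "payload": {
  "commands": [
    {"tx":-0.88,"ty":0.41,"tz":-0.72,"rx":0,"ry":0,"rz":0.354,"grip":-1},
    {"tx":-0.88,"ty":0.41,"tz":-0.72,"rx":0,"ry":0,"rz":0.354,"grip":-1},
    {"tx":-0.88,"ty":0.41,"tz":-0.72,"rx":0,"ry":0,"rz":0.354,"grip":-1},
    {"tx":-0.88,"ty":0.41,"tz":-0.72,"rx":0,"ry":0,"rz":0.354,"grip":-1},
    {"tx":-0.88,"ty":0.41,"tz":-0.72,"rx":0,"ry":0,"rz":0.354,"grip":-1},
    {"tx":0,"ty":0,"tz":0,"rx":0,"ry":0,"rz":0,"grip":-1},
    {"tx":0,"ty":0,"tz":0,"rx":0,"ry":0,"rz":0,"grip":-1}
  ]
}}

```text
clock: 3.22
tcp_pos: [0.5531, 0.0571, 0.1321]
orientation: [1.807, 2.568, 0.002]
contact_force: [-0.4, -0.2, -0.4]
grip_width: 0.0856
```

{"api": "drive_tool", "payload": {
  "commands": [
    {"tx":-0.1,"ty":0,"tz":-0.76,"rx":0,"ry":0,"rz":0,"grip":-1},
    {"tx":0,"ty":0,"tz":-0.76,"rx":0,"ry":0,"rz":0,"grip":-1},
    {"tx":0,"ty":0,"tz":-0.76,"rx":0,"ry":0,"rz":0,"grip":-1},
    {"tx":0,"ty":0,"tz":-0.76,"rx":0,"ry":0,"rz":0,"grip":-1},
    {"tx":0,"ty":0,"tz":0,"rx":0,"ry":0,"rz":0,"grip":1},
    {"tx":0,"ty":0,"tz":0,"rx":0,"ry":0,"rz":0,"grip":1},
    {"tx":0,"ty":0,"tz":0,"rx":0,"ry":0,"rz":0,"grip":1},
    {"tx":0,"ty":0,"tz":0,"rx":0,"ry":0,"rz":0,"grip":1},
    {"tx":0,"ty":0,"tz":0,"rx":0,"ry":0,"rz":0,"grip":1},
    {"tx":0,"ty":0,"tz":0,"rx":0,"ry":0,"rz":0,"grip":1}
  ]
}}

```text
clock: 4.47
tcp_pos: [0.5504, 0.0575, 0.0711]
orientation: [1.806, 2.57, 0.002]
contact_force: [-0.1, 1.1, 4.4]
grip_width: 0.0181
```

{"api": "drive_tool", "payload": {
  "commands": [
    {"tx":0,"ty":0,"tz":0.5,"rx":0,"ry":0,"rz":0,"grip":1},
    {"tx":0,"ty":0,"tz":0.95,"rx":0,"ry":0,"rz":0,"grip":1},
    {"tx":0,"ty":0,"tz":0.95,"rx":0,"ry":0,"rz":0,"grip":1},
    {"tx":0,"ty":0,"tz":0.95,"rx":0,"ry":0,"rz":0,"grip":1},
    {"tx":0,"ty":0,"tz":0.95,"rx":0,"ry":0,"rz":0,"grip":1},
    {"tx":0,"ty":0,"tz":0.95,"rx":0,"ry":0,"rz":0,"grip":1},
    {"tx":0,"ty":0,"tz":0.95,"rx":0,"ry":0,"rz":0,"grip":1},
    {"tx":-0.1,"ty":0.98,"tz":0.1,"rx":0,"ry":0,"rz":0,"grip":1},
    {"tx":-0.1,"ty":0.98,"tz":0,"rx":0,"ry":0,"rz":0,"grip":1},
    {"tx":-0.1,"ty":0.98,"tz":0,"rx":0,"ry":0,"rz":0,"grip":1}
  ]
}}

```text
clock: 5.72
tcp_pos: [0.5433, 0.1166, 0.1969]
orientation: [-1.806, -2.57, 0.001]
contact_force: [-0.3, 0.9, 0.2]
grip_width: 0.0181
```

{"api": "drive_tool", "payload": {
  "commands": [
    {"tx":-0.1,"ty":0.98,"tz":0,"rx":0,"ry":0,"rz":0,"grip":1},
    {"tx":-0.1,"ty":0.98,"tz":0,"rx":0,"ry":0,"rz":0,"grip":1},
    {"tx":-0.1,"ty":0.98,"tz":0,"rx":0,"ry":0,"rz":0,"grip":1},
    {"tx":-0.1,"ty":0.98,"tz":0,"rx":0,"ry":0,"rz":0,"grip":1},
    {"tx":-0.1,"ty":0.98,"tz":0,"rx":0,"ry":0,"rz":0,"grip":1},
    {"tx":-0.1,"ty":0.98,"tz":0,"rx":0,"ry":0,"rz":0,"grip":1},
    {"tx":-0.1,"ty":0.98,"tz":0,"rx":0,"ry":0,"rz":0,"grip":1},
    {"tx":0,"ty":0.9,"tz":0,"rx":0,"ry":0,"rz":0,"grip":1},
    {"tx":0,"ty":0,"tz":0,"rx":0,"ry":0,"rz":0,"grip":1}
  ]
}}

```text
clock: 6.85
tcp_pos: [0.5294, 0.2735, 0.1965]
orientation: [-1.802, -2.573, -0.001]
contact_force: [-0.2, -0.1, -0.8]
grip_width: 0.0178
```

```bash
cat > look.py <<'E'
import sys
from h import *
from bench import eyes,status
o=status.get_obs(); print(o['clock'],o['tcp_pos'].round(4),o['grip_width'])
n,k=sys.argv[1:3]
f=eyes.grab_frame(n); cv2.imwrite(f"pics/{n}_{k}.png",f["frame"]); np.save(f"P_{n}_{k}.npy",cloud(f,o['tcp_pos'],o['orientation']))
if len(sys.argv)>3:
    a=list(map(int,sys.argv[3:7])); g=f["frame"][a[1]:a[3],a[0]:a[2]]; s=min(780/g.shape[1],580/g.shape[0])
    cv2.imwrite(f"pics/{n}_{k}_c.png",cv2.resize(g,None,fx=s,fy=s,interpolation=cv2.INTER_CUBIC))
E
python3 look.py side a 180 60 400 260
```

```text
6.85 [0.5294 0.2735 0.1965] 0.017753613969490885
```

View pics/side_a_c.png

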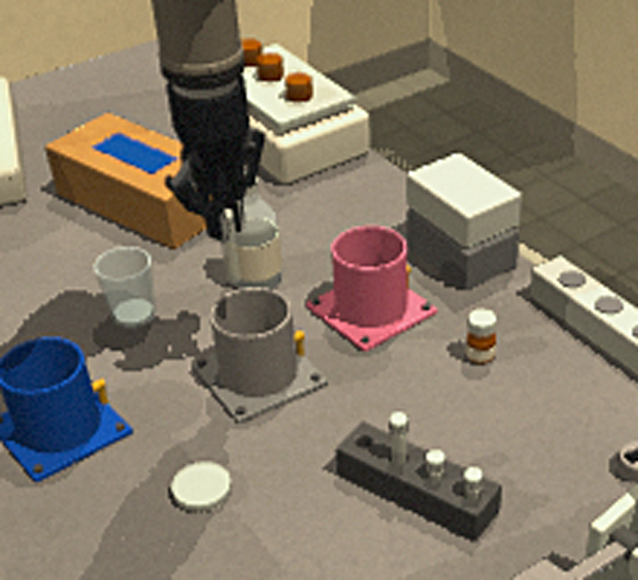

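{"api": "drive_tool", "payload": {
  "commands": [
    {"tx":0,"ty":0,"tz":-0.82,"rx":0,"ry":0,"rz":0,"grip":1},
    {"tx":0,"ty":0,"tz":-0.82,"rx":0,"ry":0,"rz":0,"grip":1},
    {"tx":0,"ty":0,"tz":-0.82,"rx":0,"ry":0,"rz":0,"grip":1},
    {"tx":0,"ty":0,"tz":-0.82,"rx":0,"ry":0,"rz":0,"grip":1},
    {"tx":0,"ty":0,"tz":-0.82,"rx":0,"ry":0,"rz":0,"grip":1},
    {"tx":0,"ty":0,"tz":-0.82,"rx":0,"ry":0,"rz":0,"grip":1},
    {"tx":0,"ty":0,"tz":0,"rx":0,"ry":0,"rz":0,"grip":1},
    {"tx":0,"ty":0,"tz":0,"rx":0,"ry":0,"rz":0,"grip":1}
  ]
}}

```text
clock: 7.9
tcp_pos: [0.5301, 0.2717, 0.0984]
orientation: [1.806, 2.571, 0.001]
contact_force: [-0.9, -0.2, -0.1]
grip_width: 0.0183
```

{"api": "drive_tool", "payload": {
  "commands": [
    {"tx":0,"ty":0,"tz":0,"rx":0,"ry":0,"rz":0,"grip":0.2},
    {"tx":0,"ty":0,"tz":0,"rx":0,"ry":0,"rz":0,"grip":0.2},
    {"tx":0,"ty":0,"tz":0,"rx":0,"ry":0,"rz":0,"grip":0.2},
    {"tx":0,"ty":0,"tz":0,"rx":0,"ry":0,"rz":0,"grip":0.2},
    {"tx":0,"ty":0,"tz":0.8,"rx":0,"ry":0,"rz":0,"grip":0.2},
    {"tx":0,"ty":0,"tz":0.8,"rx":0,"ry":0,"rz":0,"grip":0.2},
    {"tx":0,"ty":0,"tz":0.8,"rx":0,"ry":0,"rz":0,"grip":0.2}
  ]
}}

```text
clock: 8.78
tcp_pos: [0.5302, 0.2716, 0.1479]
orientation: [1.806, 2.57, 0.002]
contact_force: [0.1, 0.4, 0.1]
grip_width: 0.034
```

```bash
python3 look.py side b 180 60 400 260; python3 look.py wrist b
```

```text
8.775 [0.5302 0.2716 0.1479] 0.03396945116330079
8.825 [0.5313 0.2723 0.1501] 0.03411971495517321
```

View pics/side_b_c.png

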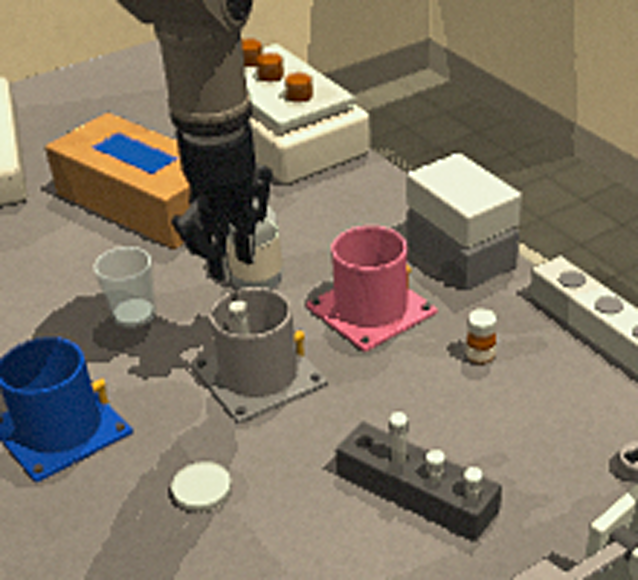

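View pics/wrist_b.png

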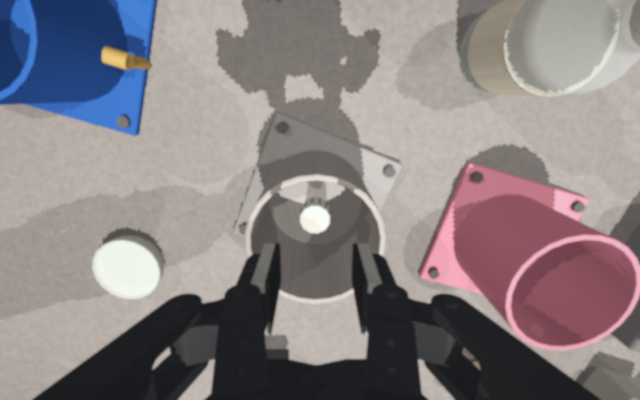

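Tube 1 is in the grey well (side crop (238,310), wrist (315,219)), standing on its +y side. Next is tube 2.

Run:
```python
import numpy as np
P=np.load("P_wrist_b.npy"); print(P[219,315],P[207,315],P[230,315])
P=np.load("P_side_b.npy").reshape(-1,3)
m=(abs(P[:,2]-.098)<.006)&(np.hypot(P[:,0]-.5665,P[:,1]-.015)<.016); print(P[m].mean(0),m.sum())
```

```text
[0.53052116 0.27252897 0.10036447] [0.52776619 0.28018955 0.10089297] [0.53295494 0.26575887 0.10097483]
[0.56557422 0.01303126 0.0972502 ] 33
```

{"api": "drive_tool", "payload": {
  "commands": [
    {"tx":0.14,"ty":-0.98,"tz":0.4,"rx":0,"ry":0,"rz":0,"grip":-1},
    {"tx":0.14,"ty":-0.98,"tz":0,"rx":0,"ry":0,"rz":0,"grip":-1},
    {"tx":0.14,"ty":-0.98,"tz":0,"rx":0,"ry":0,"rz":0,"grip":-1},
    {"tx":0.14,"ty":-0.98,"tz":0,"rx":0,"ry":0,"rz":0,"grip":-1},
    {"tx":0.14,"ty":-0.98,"tz":0,"rx":0,"ry":0,"rz":0,"grip":-1},
    {"tx":0.14,"ty":-0.98,"tz":0,"rx":0,"ry":0,"rz":0,"grip":-1},
    {"tx":0.14,"ty":-0.98,"tz":0,"rx":0,"ry":0,"rz":0,"grip":-1},
    {"tx":0.14,"ty":-0.98,"tz":0,"rx":0,"ry":0,"rz":0,"grip":-1},
    {"tx":0.14,"ty":-0.98,"tz":0,"rx":0,"ry":0,"rz":0,"grip":-1},
    {"tx":0.14,"ty":-0.98,"tz":0,"rx":0,"ry":0,"rz":0,"grip":-1}
  ]
}}

```text
clock: 10.12
tcp_pos: [0.558, 0.0741, 0.1541]
orientation: [1.806, 2.571, 0.0]
contact_force: [-0.7, -0.1, 0.4]
grip_width: 0.0858
```

{"api": "drive_tool", "payload": {
  "commands": [
    {"tx":0.14,"ty":-0.98,"tz":0,"rx":0,"ry":0,"rz":0,"grip":-1},
    {"tx":0.14,"ty":-0.98,"tz":0,"rx":0,"ry":0,"rz":0,"grip":-1},
    {"tx":0.14,"ty":-0.98,"tz":0,"rx":0,"ry":0,"rz":0,"grip":-1},
    {"tx":0,"ty":0,"tz":0,"rx":0,"ry":0,"rz":0,"grip":-1},
    {"tx":0,"ty":0,"tz":0,"rx":0,"ry":0,"rz":0,"grip":-1}
  ]
}}

```text
clock: 10.75
tcp_pos: [0.5661, 0.0174, 0.1541]
orientation: [-1.805, -2.571, -0.001]
contact_force: [-1.0, 0.8, -0.2]
grip_width: 0.0855
```

{"api": "drive_tool", "payload": {
  "commands": [
    {"tx":0,"ty":-0.1,"tz":-0.83,"rx":0,"ry":0,"rz":0,"grip":-1},
    {"tx":0,"ty":0,"tz":-0.83,"rx":0,"ry":0,"rz":0,"grip":-1},
    {"tx":0,"ty":0,"tz":-0.83,"rx":0,"ry":0,"rz":0,"grip":-1},
    {"tx":0,"ty":0,"tz":-0.83,"rx":0,"ry":0,"rz":0,"grip":-1},
    {"tx":0,"ty":0,"tz":-0.83,"rx":0,"ry":0,"rz":0,"grip":-1},
    {"tx":0,"ty":0,"tz":0,"rx":0,"ry":0,"rz":0,"grip":1},
    {"tx":0,"ty":0,"tz":0,"rx":0,"ry":0,"rz":0,"grip":1},
    {"tx":0,"ty":0,"tz":0,"rx":0,"ry":0,"rz":0,"grip":1},
    {"tx":0,"ty":0,"tz":0,"rx":0,"ry":0,"rz":0,"grip":1},
    {"tx":0,"ty":0,"tz":0,"rx":0,"ry":0,"rz":0,"grip":1}
  ]
}}

```text
clock: 12.0
tcp_pos: [0.5668, 0.0146, 0.0718]
orientation: [1.805, 2.57, 0.001]
contact_force: [0.0, 0.3, 5.1]
grip_width: 0.0182
```

{"api": "drive_tool", "payload": {
  "commands": [
    {"tx":0,"ty":0,"tz":0,"rx":0,"ry":0,"rz":0,"grip":1},
    {"tx":0,"ty":0,"tz":0.5,"rx":0,"ry":0,"rz":0,"grip":1},
    {"tx":0,"ty":0,"tz":0.97,"rx":0,"ry":0,"rz":0,"grip":1},
    {"tx":0,"ty":0,"tz":0.97,"rx":0,"ry":0,"rz":0,"grip":1},
    {"tx":0,"ty":0,"tz":0.97,"rx":0,"ry":0,"rz":0,"grip":1},
    {"tx":0,"ty":0,"tz":0.97,"rx":0,"ry":0,"rz":0,"grip":1},
    {"tx":0,"ty":0,"tz":0.97,"rx":0,"ry":0,"rz":0,"grip":1},
    {"tx":0,"ty":0,"tz":0.97,"rx":0,"ry":0,"rz":0,"grip":1},
    {"tx":0,"ty":0,"tz":0,"rx":0,"ry":0,"rz":0,"grip":1}
  ]
}}

```text
clock: 13.12
tcp_pos: [0.5671, 0.0147, 0.1991]
orientation: [1.805, 2.569, 0.003]
contact_force: [0.4, -1.0, -0.5]
grip_width: 0.0181
```

{"api": "drive_tool", "payload": {
  "commands": [
    {"tx":-0.1,"ty":0.92,"tz":0,"rx":0,"ry":0,"rz":0,"grip":1},
    {"tx":-0.1,"ty":0.92,"tz":0,"rx":0,"ry":0,"rz":0,"grip":1},
    {"tx":-0.1,"ty":0.92,"tz":0,"rx":0,"ry":0,"rz":0,"grip":1},
    {"tx":-0.1,"ty":0.92,"tz":0,"rx":0,"ry":0,"rz":0,"grip":1},
    {"tx":-0.1,"ty":0.92,"tz":0,"rx":0,"ry":0,"rz":0,"grip":1},
    {"tx":-0.1,"ty":0.92,"tz":0,"rx":0,"ry":0,"rz":0,"grip":1},
    {"tx":-0.1,"ty":0.92,"tz":0,"rx":0,"ry":0,"rz":0,"grip":1},
    {"tx":-0.1,"ty":0.92,"tz":0,"rx":0,"ry":0,"rz":0,"grip":1},
    {"tx":-0.1,"ty":0.92,"tz":0,"rx":0,"ry":0,"rz":0,"grip":1},
    {"tx":-0.1,"ty":0.92,"tz":0,"rx":0,"ry":0,"rz":0,"grip":1}
  ]
}}

```text
clock: 14.38
tcp_pos: [0.5461, 0.1998, 0.1975]
orientation: [-1.806, -2.571, -0.0]
contact_force: [0.4, 0.3, 0.2]
grip_width: 0.0179
```

{"api": "drive_tool", "payload": {
  "commands": [
    {"tx":-0.1,"ty":0.92,"tz":0,"rx":0,"ry":0,"rz":0,"grip":1},
    {"tx":-0.05,"ty":0.92,"tz":0,"rx":0,"ry":0,"rz":0,"grip":1},
    {"tx":0,"ty":0,"tz":0,"rx":0,"ry":0,"rz":0,"grip":1},
    {"tx":0,"ty":0,"tz":0,"rx":0,"ry":0,"rz":0,"grip":1}
  ]
}}

```text
clock: 14.88
tcp_pos: [0.5434, 0.2347, 0.1974]
orientation: [1.807, 2.57, -0.001]
contact_force: [0.6, -0.2, -0.7]
grip_width: 0.0182
```

```bash
python3 look.py side c 180 60 400 260; python3 look.py wrist c
```

```text
14.875 [0.5434 0.2347 0.1974] 0.018188068227757537
14.925 [0.5435 0.2344 0.1974] 0.017979459782505713
```

View pics/wrist_c.png

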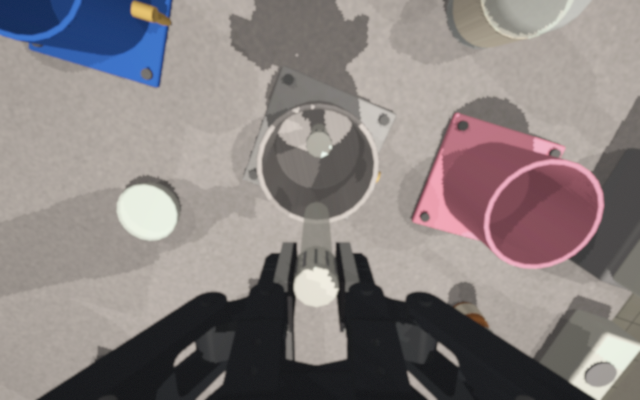

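The well centre and tube 1 (wrist (320,145)) are as expected, and tube 2 is in the jaws. I lower it and let go.

{"api": "drive_tool", "payload": {
  "commands": [
    {"tx":0,"ty":0,"tz":-0.82,"rx":0,"ry":0,"rz":0,"grip":1},
    {"tx":0,"ty":0,"tz":-0.82,"rx":0,"ry":0,"rz":0,"grip":1},
    {"tx":0,"ty":0,"tz":-0.82,"rx":0,"ry":0,"rz":0,"grip":1},
    {"tx":0,"ty":0,"tz":-0.82,"rx":0,"ry":0,"rz":0,"grip":1},
    {"tx":0,"ty":0,"tz":-0.82,"rx":0,"ry":0,"rz":0,"grip":1},
    {"tx":0,"ty":0,"tz":-0.82,"rx":0,"ry":0,"rz":0,"grip":1},
    {"tx":0,"ty":0,"tz":0,"rx":0,"ry":0,"rz":0,"grip":1},
    {"tx":0,"ty":0,"tz":0,"rx":0,"ry":0,"rz":0,"grip":1}
  ]
}}

```text
clock: 15.98
tcp_pos: [0.5435, 0.2356, 0.0994]
orientation: [1.806, 2.57, 0.001]
contact_force: [0.2, -0.4, -0.4]
grip_width: 0.0181
```

{"api": "drive_tool", "payload": {
  "commands": [
    {"tx":0,"ty":0,"tz":0,"rx":0,"ry":0,"rz":0,"grip":0.2},
    {"tx":0,"ty":0,"tz":0,"rx":0,"ry":0,"rz":0,"grip":0.2},
    {"tx":0,"ty":0,"tz":0,"rx":0,"ry":0,"rz":0,"grip":0.2},
    {"tx":0,"ty":0,"tz":0,"rx":0,"ry":0,"rz":0,"grip":0.2},
    {"tx":0,"ty":0,"tz":0.8,"rx":0,"ry":0,"rz":0,"grip":0.2},
    {"tx":0,"ty":0,"tz":0.8,"rx":0,"ry":0,"rz":0,"grip":0.2},
    {"tx":0,"ty":0,"tz":0.8,"rx":0,"ry":0,"rz":0,"grip":0.2},
    {"tx":0,"ty":0,"tz":0,"rx":0,"ry":0,"rz":0,"grip":0.2}
  ]
}}

```text
clock: 16.98
tcp_pos: [0.5444, 0.236, 0.1493]
orientation: [1.805, 2.569, 0.005]
contact_force: [-0.0, 0.6, 0.4]
grip_width: 0.0343
```

```bash
python3 look.py side d 180 60 400 260; python3 look.py wrist d
```

```text
16.975 [0.5444 0.236  0.1493] 0.034260041554479
17.025 [0.5437 0.2356 0.1482] 0.03385555401735195
```

View pics/side_d_c.png

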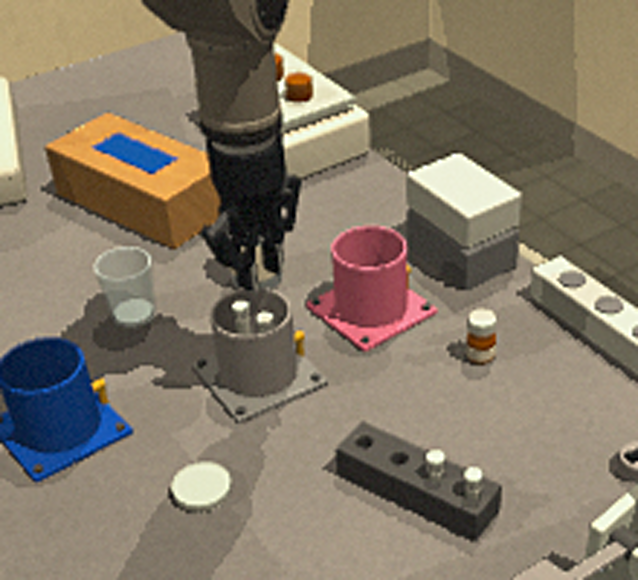

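View pics/wrist_d.png

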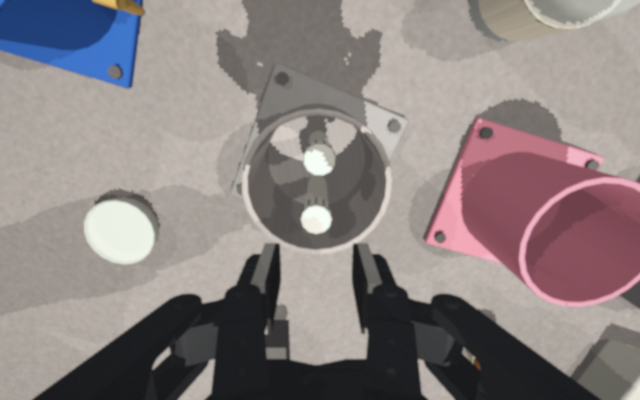

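Both tall tubes are in the grey well (wrist (319,159) and (316,219)). The rack holds only the two short ones. I move to the lever with the fingers shut.

{"api": "drive_tool", "payload": {
  "commands": [
    {"tx":0,"ty":0,"tz":1,"rx":0,"ry":0,"rz":0,"grip":0.2},
    {"tx":0,"ty":0,"tz":1,"rx":0,"ry":0,"rz":0,"grip":1},
    {"tx":-0.05,"ty":-0.965,"tz":1,"rx":0,"ry":0,"rz":-0.07,"grip":1},
    {"tx":-0.05,"ty":-0.965,"tz":1,"rx":0,"ry":0,"rz":-0.07,"grip":1},
    {"tx":-0.05,"ty":-0.965,"tz":0,"rx":0,"ry":0,"rz":-0.07,"grip":1},
    {"tx":-0.05,"ty":-0.965,"tz":0,"rx":0,"ry":0,"rz":-0.07,"grip":1},
    {"tx":-0.05,"ty":-0.965,"tz":0,"rx":0,"ry":0,"rz":-0.07,"grip":1},
    {"tx":-0.05,"ty":-0.965,"tz":0,"rx":0,"ry":0,"rz":-0.07,"grip":1},
    {"tx":-0.05,"ty":-0.965,"tz":0,"rx":0,"ry":0,"rz":-0.07,"grip":1},
    {"tx":-0.05,"ty":-0.965,"tz":0,"rx":0,"ry":0,"rz":-0.07,"grip":1}
  ]
}}

```text
clock: 18.32
tcp_pos: [0.5351, 0.0797, 0.227]
orientation: [-1.906, -2.497, 0.0]
contact_force: [-0.8, 0.6, -0.1]
grip_width: -0.0002
```

{"api": "drive_tool", "payload": {
  "commands": [
    {"tx":-0.05,"ty":-0.965,"tz":0,"rx":0,"ry":0,"rz":-0.07,"grip":1},
    {"tx":-0.05,"ty":-0.965,"tz":0,"rx":0,"ry":0,"rz":-0.07,"grip":1},
    {"tx":-0.05,"ty":-0.965,"tz":0,"rx":0,"ry":0,"rz":-0.07,"grip":1},
    {"tx":-0.05,"ty":-0.965,"tz":0,"rx":0,"ry":0,"rz":-0.07,"grip":1},
    {"tx":-0.05,"ty":-0.965,"tz":0,"rx":0,"ry":0,"rz":-0.07,"grip":1},
    {"tx":-0.05,"ty":-0.965,"tz":0,"rx":0,"ry":0,"rz":-0.07,"grip":1},
    {"tx":-0.05,"ty":-0.965,"tz":0,"rx":0,"ry":0,"rz":-0.07,"grip":1},
    {"tx":-0.05,"ty":-0.965,"tz":0,"rx":0,"ry":0,"rz":-0.07,"grip":1},
    {"tx":-0.05,"ty":-0.965,"tz":0,"rx":0,"ry":0,"rz":-0.07,"grip":1},
    {"tx":-0.05,"ty":-0.965,"tz":0,"rx":0,"ry":0,"rz":-0.07,"grip":1}
  ]
}}

```text
clock: 19.58
tcp_pos: [0.5251, -0.1133, 0.2271]
orientation: [2.026, 2.401, 0.0]
contact_force: [0.9, 0.4, -0.4]
grip_width: 0.0002
```

```bash
python3 look.py side e; python3 look.py wrist e
python3 - <<'E'
from h import *
for n,k in(("side","0"),("side","e"),("scene","0")):
    P=(np.load("c0.npz")[n] if k=="0" else np.load(f"P_{n}_{k}.npy")).reshape(-1,3)
    th=np.deg2rad(9); ex=np.array([np.cos(th),np.sin(th)]);ey=np.array([-ex[1],ex[0]])
    q=np.c_[P[:,:2]@ex,P[:,:2]@ey,P[:,2]]
    c=np.array([.52,-.267]); c=np.array([c@ex,c@ey])
    d=q-np.r_[c,0]
    m=(d[:,2]>.14)&(d[:,2]<.175)&(abs(d[:,0])<.06)&(abs(d[:,1])<.05)
    e=d[m]; print(n,k,m.sum())
    # outline by x-slices
    for x in np.arange(-.035,.06,.006):
        s=e[abs(e[:,0]-x)<.003]
        if len(s)>2: print("  x%.3f n%d y %.3f..%.3f z %.3f"%(x,len(s),s[:,1].min(),s[:,1].max(),np.median(s[:,2])))
E
```

```text
19.575 [ 0.5251 -0.1133  0.2271] 0.00022081167222450768
19.625 [ 0.5248 -0.1165  0.2271] -9.723375540991329e-05
side 0 394
  x-0.029 n20 y -0.028..0.025 z 0.160
  x-0.023 n67 y -0.029..0.027 z 0.162
  x-0.017 n45 y -0.028..0.027 z 0.161
  x-0.011 n41 y -0.029..0.026 z 0.160
  x-0.005 n40 y -0.028..0.027 z 0.158
  x0.001 n39 y -0.029..0.026 z 0.156
  x0.007 n41 y -0.030..0.025 z 0.154
  x0.013 n39 y -0.029..0.026 z 0.152
  x0.019 n15 y -0.028..0.023 z 0.150
  x0.025 n12 y -0.008..0.005 z 0.147
  x0.031 n10 y -0.008..0.005 z 0.144
  x0.037 n11 y -0.008..0.006 z 0.144
  x0.043 n9 y -0.008..0.005 z 0.142
  x0.049 n5 y -0.006..0.003 z 0.141
side e 397
  x-0.029 n21 y -0.024..0.026 z 0.161
  x-0.023 n71 y -0.028..0.027 z 0.162
  x-0.017 n40 y -0.029..0.027 z 0.161
  x-0.011 n41 y -0.029..0.025 z 0.160
  x-0.005 n39 y -0.029..0.026 z 0.158
  x0.001 n40 y -0.029..0.025 z 0.155
  x0.007 n41 y -0.028..0.025 z 0.154
  x0.013 n40 y -0.028..0.027 z 0.152
  x0.019 n14 y -0.028..0.022 z 0.150
  x0.025 n13 y -0.008..0.005 z 0.147
  x0.031 n11 y -0.008..0.004 z 0.145
  x0.037 n10 y -0.008..0.005 z 0.144
  x0.043 n8 y -0.006..0.003 z 0.142
  x0.049 n8 y -0.006..0.005 z 0.141
scene 0 465
  x-0.023 n43 y -0.028..0.029 z 0.162
  x-0.017 n52 y -0.028..0.028 z 0.160
  x-0.011 n54 y -0.027..0.028 z 0.159
  x-0.005 n52 y -0.027..0.030 z 0.156
  x0.001 n51 y -0.028..0.027 z 0.155
  x0.007 n56 y -0.028..0.027 z 0.153
  x0.013 n56 y -0.027..0.029 z 0.151
  x0.019 n47 y -0.026..0.025 z 0.148
  x0.025 n16 y -0.008..0.005 z 0.147
  x0.031 n16 y -0.007..0.009 z 0.143
  x0.037 n11 y -0.006..0.007 z 0.142
  x0.043 n7 y -0.006..0.006 z 0.141
  x0.049 n3 y -0.003..0.004 z 0.141
```

View pics/wrist_e.png

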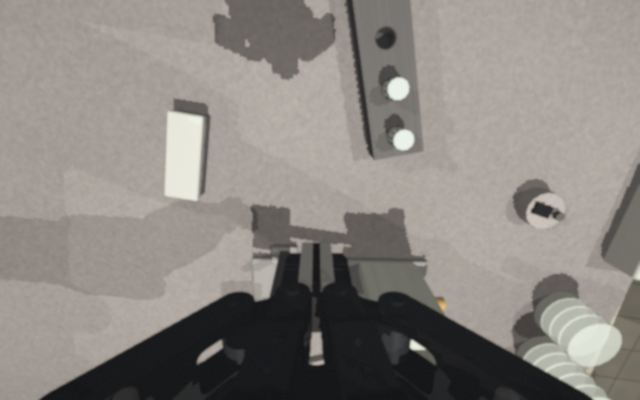

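View pics/side_e.png

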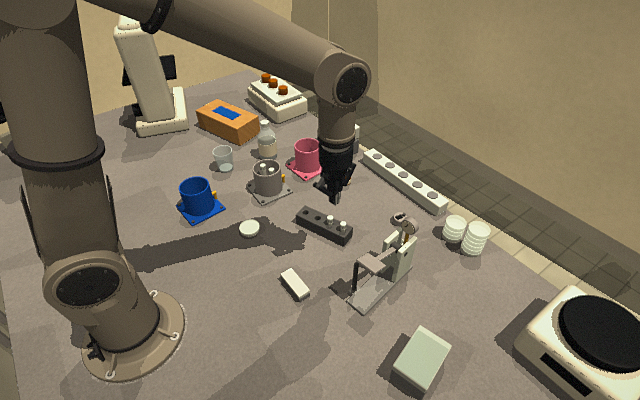

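{"api": "drive_tool", "payload": {
  "commands": [
    {"tx":-0.07,"ty":-0.94,"tz":0,"rx":0,"ry":0,"rz":0,"grip":1},
    {"tx":-0.07,"ty":-0.94,"tz":0,"rx":0,"ry":0,"rz":0,"grip":1},
    {"tx":-0.07,"ty":-0.94,"tz":0,"rx":0,"ry":0,"rz":0,"grip":1},
    {"tx":-0.07,"ty":-0.94,"tz":0,"rx":0,"ry":0,"rz":0,"grip":1},
    {"tx":-0.07,"ty":-0.94,"tz":-0.5,"rx":0,"ry":0,"rz":0,"grip":1},
    {"tx":-0.07,"ty":-0.94,"tz":-0.5,"rx":0,"ry":0,"rz":0,"grip":1},
    {"tx":-0.07,"ty":-0.94,"tz":-0.5,"rx":0,"ry":0,"rz":0,"grip":1},
    {"tx":-0.07,"ty":-0.94,"tz":-0.4,"rx":0,"ry":0,"rz":0,"grip":1},
    {"tx":0,"ty":0,"tz":0,"rx":0,"ry":0,"rz":0,"grip":1},
    {"tx":0,"ty":0,"tz":0,"rx":0,"ry":0,"rz":0,"grip":1}
  ]
}}

```text
clock: 20.92
tcp_pos: [0.5143, -0.2619, 0.1892]
orientation: [-2.024, -2.402, -0.001]
contact_force: [0.2, -0.0, -0.3]
grip_width: 0.0004
```

```bash
python3 look.py side f 320 170 460 320; python3 look.py scene f 180 170 330 320
```

```text
20.925 [ 0.5143 -0.2619  0.1892] 0.0003738768997528389
20.975 [ 0.5145 -0.2615  0.1894] -0.00018097360726754418
```

View pics/side_f_c.png

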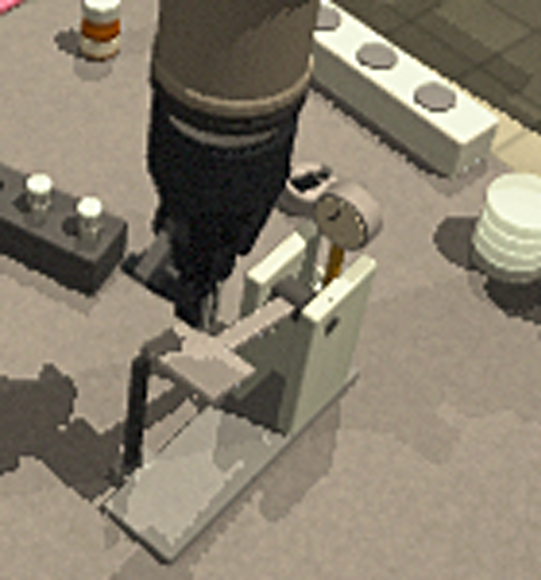

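View pics/scene_f_c.png

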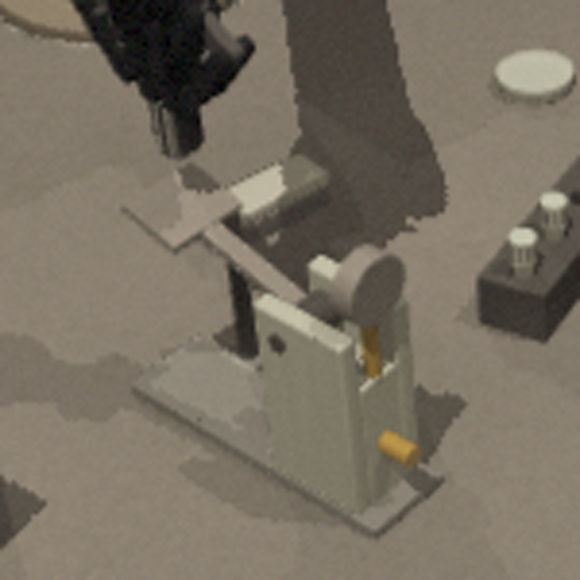

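{"api": "drive_tool", "payload": {
  "commands": [
    {"tx":0,"ty":-0.37,"tz":-0.3,"rx":0,"ry":0,"rz":0,"grip":1},
    {"tx":0,"ty":0,"tz":-0.3,"rx":0,"ry":0,"rz":0,"grip":1},
    {"tx":0,"ty":0,"tz":-0.3,"rx":0,"ry":0,"rz":0,"grip":1},
    {"tx":0,"ty":0,"tz":-0.3,"rx":0,"ry":0,"rz":0,"grip":1},
    {"tx":0,"ty":0,"tz":-0.3,"rx":0,"ry":0,"rz":0,"grip":1},
    {"tx":0,"ty":0,"tz":-0.3,"rx":0,"ry":0,"rz":0,"grip":1},
    {"tx":0,"ty":0,"tz":-0.2,"rx":0,"ry":0,"rz":0,"grip":1},
    {"tx":0,"ty":0,"tz":0,"rx":0,"ry":0,"rz":0,"grip":1}
  ]
}}

```text
clock: 22.02
tcp_pos: [0.5139, -0.2701, 0.1492]
orientation: [2.025, 2.402, -0.0]
contact_force: [-2.2, -0.0, 5.5]
grip_width: -0.0001
```

{"api": "drive_tool", "payload": {
  "commands": [
    {"tx":0,"ty":0,"tz":-0.25,"rx":0,"ry":0,"rz":0,"grip":1},
    {"tx":0,"ty":0,"tz":-0.25,"rx":0,"ry":0,"rz":0,"grip":1},
    {"tx":0,"ty":0,"tz":-0.25,"rx":0,"ry":0,"rz":0,"grip":1},
    {"tx":0,"ty":0,"tz":-0.25,"rx":0,"ry":0,"rz":0,"grip":1},
    {"tx":0,"ty":0,"tz":-0.2,"rx":0,"ry":0,"rz":0,"grip":1},
    {"tx":0,"ty":0,"tz":0,"rx":0,"ry":0,"rz":0,"grip":1},
    {"tx":0,"ty":0,"tz":0,"rx":0,"ry":0,"rz":0,"grip":1}
  ]
}}

```text
clock: 22.9
tcp_pos: [0.5127, -0.2705, 0.1253]
orientation: [-2.025, -2.4, 0.002]
contact_force: [-5.5, -0.7, 8.0]
grip_width: -0.0
```

```bash
python3 look.py side g 320 170 460 320; python3 look.py scene g 180 170 330 320;  python3 - <<'E'
from h import *
from bench import status
print(status.get_obs()['contact_force'])
for n in("side","scene"):
    P=np.load(f"P_{n}_g.npy").reshape(-1,3)
    th=np.deg2rad(9); ex=np.array([np.cos(th),np.sin(th)]);ey=np.array([-ex[1],ex[0]])
    d=np.c_[(P[:,:2]-[.512,-.269])@ex,(P[:,:2]-[.512,-.269])@ey,P[:,2]]
    m=(d[:,2]>.105)&(d[:,2]<.135)&(abs(d[:,0])<.06)&(abs(d[:,1])<.027)
    e=d[m]
    for x in np.arange(-.035,.06,.006):
        s=e[abs(e[:,0]-x)<.003]
        if len(s)>2: print(n,"  x%.3f n%d y %.3f..%.3f z %.4f"%(x,len(s),s[:,1].min(),s[:,1].max(),np.median(s[:,2])))
    m=(d[:,2]>.1)&(d[:,2]<.135)&(abs(d[:,0])<.012)&(abs(d[:,1]-.0385)<.006); print("post",m.sum(),d[m][:,2].max() if m.any() else 0)
E
```

```text
22.9 [ 0.5127 -0.2705  0.1253] -2.9265287536687967e-05
22.95 [ 0.5126 -0.2705  0.1254] 0.00014009539120176355
[-5.66919515  0.05821276  7.7693605 ]
side   x-0.023 n62 y -0.027..0.026 z 0.1252
side   x-0.017 n46 y -0.026..0.026 z 0.1264
side   x-0.011 n48 y -0.027..0.025 z 0.1263
side   x-0.005 n29 y -0.026..0.024 z 0.1265
side   x0.001 n16 y -0.027..-0.012 z 0.1250
side   x0.007 n16 y -0.027..-0.013 z 0.1257
side   x0.013 n13 y -0.026..-0.011 z 0.1253
side   x0.019 n17 y -0.027..-0.008 z 0.1257
side   x0.025 n4 y -0.008..-0.005 z 0.1245
side   x0.031 n8 y -0.007..-0.001 z 0.1235
side   x0.037 n9 y -0.007..0.001 z 0.1241
side   x0.043 n10 y -0.007..0.001 z 0.1242
side   x0.049 n11 y -0.008..0.004 z 0.1240
side   x0.055 n11 y -0.007..0.005 z 0.1236
post 15 0.12267680390290125
scene   x-0.023 n11 y -0.025..-0.002 z 0.1245
scene   x-0.017 n22 y -0.026..-0.004 z 0.1250
scene   x-0.011 n14 y -0.027..0.025 z 0.1252
scene   x-0.005 n21 y -0.026..0.026 z 0.1249
scene   x0.001 n28 y -0.026..0.026 z 0.1252
scene   x0.007 n35 y -0.026..0.024 z 0.1256
scene   x0.013 n43 y -0.027..0.025 z 0.1251
scene   x0.019 n55 y -0.027..0.026 z 0.1231
scene   x0.025 n21 y -0.024..0.020 z 0.1240
scene   x0.031 n16 y -0.006..0.008 z 0.1232
scene   x0.037 n11 y -0.007..0.006 z 0.1243
scene   x0.043 n13 y -0.008..0.006 z 0.1239
scene   x0.049 n15 y -0.007..0.006 z 0.1224
scene   x0.055 n13 y -0.007..0.007 z 0.1233
post 24 0.12651635787131088
```

View pics/side_g_c.png

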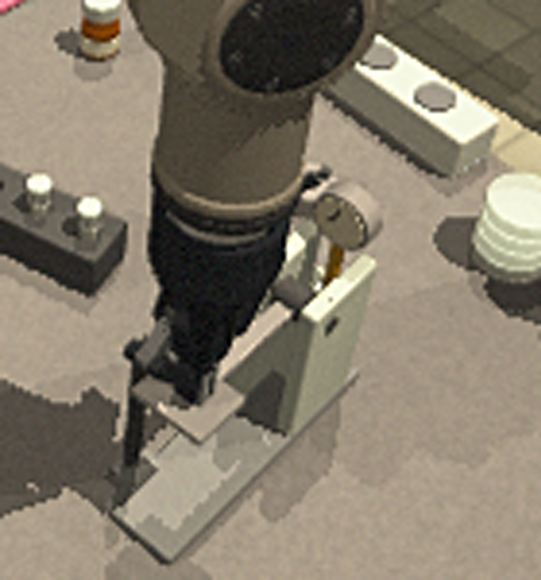

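View pics/scene_g_c.png

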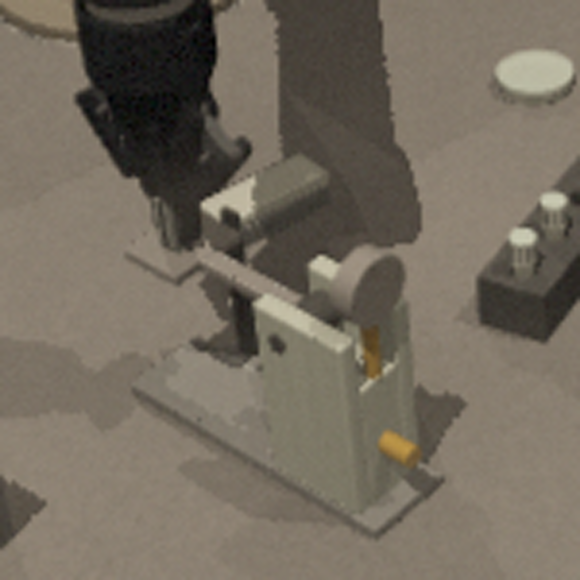

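The paddle is level and flush with the post (top at about 0.125 flat, force 8 N). I hold it, check the well and hand in.

{"api": "drive_tool", "payload": {
  "commands": [
    {"tx":0,"ty":0,"tz":-0.03,"rx":0,"ry":0,"rz":0,"grip":1},
    {"tx":0,"ty":0,"tz":0,"rx":0,"ry":0,"rz":0,"grip":1},
    {"tx":0,"ty":0,"tz":0,"rx":0,"ry":0,"rz":0,"grip":1},
    {"tx":0,"ty":0,"tz":0,"rx":0,"ry":0,"rz":0,"grip":1},
    {"tx":0,"ty":0,"tz":0,"rx":0,"ry":0,"rz":0,"grip":1},
    {"tx":0,"ty":0,"tz":0,"rx":0,"ry":0,"rz":0,"grip":1},
    {"tx":0,"ty":0,"tz":0,"rx":0,"ry":0,"rz":0,"grip":1},
    {"tx":0,"ty":0,"tz":0,"rx":0,"ry":0,"rz":0,"grip":1}
  ]
}}

```text
clock: 24.0
tcp_pos: [0.5127, -0.2705, 0.1248]
orientation: [-2.025, -2.4, 0.002]
contact_force: [-6.3, -0.8, 8.6]
grip_width: 0.0004
```

```bash
python3 look.py side h 220 140 370 250
```

```text
24.0 [ 0.5127 -0.2705  0.1248] 0.00044089946214430933
```

View pics/side_h_c.png

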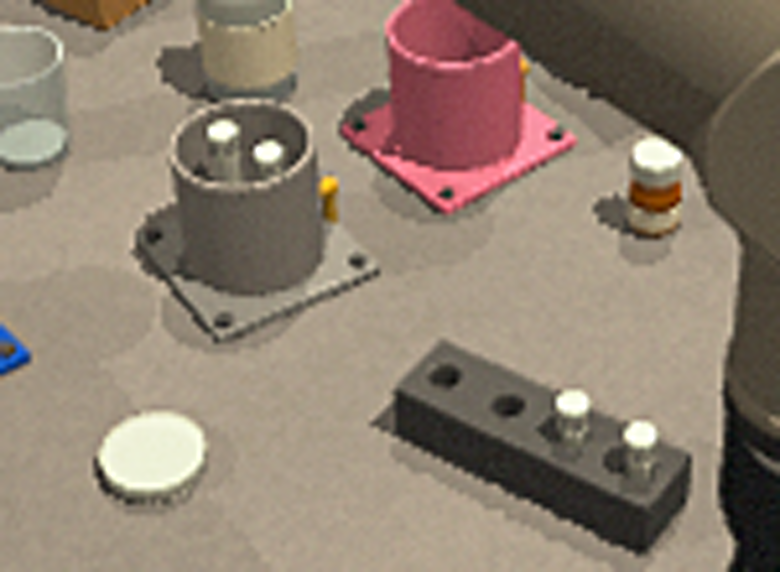

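Both tall tubes are in the well (crop (222,130) and (268,152)). Both short tubes stand in the rack, and nothing else has moved.

```bash
python3 -c "
from bench import workorder,status
print(workorder.hand_in()); o=status.get_obs(); print(o['clock'],o['tcp_pos'],o['contact_force'])"
```

```text
the job is handed in; nothing more can be done
None
the job is handed in; nothing more can be done
```

I put both tall tubes in the grey steel purge well and let go of them. I then pressed the lever level with the closed fingers and handed the job in at 24.0 s (limit 67 s) while still holding it there. The hand-in reports no verdict.

- **Tubes:** the last picture shows both tall tubes in the well. Both short tubes are in the rack.
- **Lever:** the paddle top measured about 0.125 m and flat, against 0.124 m when level. The post top measured 0.123 to 0.127 m, depending on the camera. The fingertips were at z 0.1248 m with about 8.6 N upward, plus about 6 N sideways from friction.
- **Other things on the bench:** the dish, vial, media bottle and beaker looked undisturbed in the last picture. I did not re-measure their positions, and the tip box, slide box and counter were outside that final view.
- **Failed or unchecked:** the first move call was refused because some axis values were left out, and nothing moved. I could not read the force after hand-in because the interface had closed.

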